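# Eject a clipper battery from its charging dock and trap it

### The arm

A 6-joint arm with a two-finger parallel gripper is mounted at the origin on a cart in front of the work surface, level with it; the furniture and walls round the work are solid. World frame = base frame: x ahead of the robot, y to its left, z up, the work surface at z = 0. Lengths are in m, angles in rad, forces in N, time in s.
With the tool pointing down it reaches from about 0.35 to 0.875 m from the base axis. Payload 4.2 kg.
Tool frame: the origin (TCP) lies between the finger pads; the fingertips stand 14 mm ahead of it and the grasp point (between the pads) lies 5 mm behind it; z points along the fingers, y is the line along which they close (so a half turn about z gives the same grasp; the last joint's range is limited). The gripper opens to 87 mm and grips with 3 to 60 N. Pads are 19 mm wide; open, the fingers measure 117 mm over their backs; the gripper's body (75 mm by 190 mm) begins 51 mm behind the grasp point.
Start: joints at [-0.851, 0.385, 0.008, 0, -1.194, -0.259], TCP at [0.278, -0.56, 0.237] pointing down, gripper open.
Joint ranges: [-3.14, 3.14], [-1.21, 2.06], [-1.07, 1.41], [-3.16, 2.05], [-2.99, -0.16], [-3.1, 3.1]. Speed limits (rad/s): [2.79, 2.79, 3.14, 3.14, 3.14, 3.14].

### API

Orientations are given as [roll, pitch, yaw] about the fixed x, y, z axes, in that order (R = Rz(yaw) Ry(pitch) Rx(roll)).
In Python, from station import robot, imaging, nets gives the robot as it stands.
- The arm moves only by the tool move_arm, never from a script. Its argument "deltas" is a list of rows, each an object of numbers: "grip": the finger opening in mm, from 0 to 87; "dx", "dy", "dz": the shift along the world's x, y, z in mm; "ax", "ay", "az": the turn, a rotation vector about the world's x, y, z in degrees. A call has 1 to 20 rows; each row is the pose to reach, as a shift and turn from the pose commanded when the call began; what a row does not reach only later rows make up. A row lasts 1/8 s, in which the tool goes at most 62.5 mm and 10.7 degrees, less where a joint would pass 70% of its speed; a pose out of reach is approached as far as the arm can. A call with a gripper value outside its range is refused whole. The fingers move at their own pace and stop on an object; "grip_force" is the grip in N (left out, the last holds). Time passes only in rows, so rows that repeat a pose let the fingers close. It gives the time, the measured TCP pose, the force, the opening and the grip force at its end, in the units of the state.
- robot.get_state(): the state, without advancing time (a new reading comes with each control period).
- imaging.snapshot(name): name is "scene" or "top" or "wrist"; returns the picture (384x512x3 uint8, blue, green, red); there is no depth.
- imaging.camera_params(name): a dict with "intrinsics" (3x3 intrinsics, pixels), "world_from_camera" (4x4, takes a point from camera to world coordinates). Camera axes: x right, y up, looking along -z (the intrinsics and any distortion apply to the point x, -y, -z); pixel columns grow to the right and rows downward; lengths in m; the calibration is good to about 2 mm. A picture is of the moment at which its call begins: read the wrist's pose just before it. camera_params takes no time and is no camera call; for the wrist camera it gives the pose at the moment of the call.
- robot.sign_off(): hands the job in; it is judged then, once.
Trained networks look in the newest picture that a camera, given by its name, has taken for a name from the list of things; names that differ only in an ending like _2 or _b are one class to them, and where a whole thing is asked for, a point or a joint stands for the part that bears it (a point fixed in the world has none). Each returns a list of dicts, best first, with "confidence" (0 to 1); they miss things now and then, are a little off and sometimes report something else, mostly with a low value. They report only what shows in the picture. A call takes as long as a camera call. They do not tell look-alikes from the thing itself.
- nets.recognise(name, camera): "extent" ([centre column, centre row, width, height] in pixels, round what is visible of it).
- nets.silhouettes(name, camera): "mask" (384x512 bool, what is visible of it) and "extent" ([centre column, centre row, width, height] in pixels, round what is visible of it).
- nets.mark_of(name, camera): "position" ([column, row] in pixels: a listed point, or the origin of a listed thing).
The state is a dict: "time_s": time; "joint_pos": joint angles; "qvel": joint speeds; "tau": joint torques, N m; "eef_pos": TCP position; "ee_rot": TCP orientation; "force": force on the tool from outside, world axes, zero at the start; "torque": the same for the moment, N m; "opening": finger opening in m; "grasp_force": force on a finger pad.
Only numpy, scipy, OpenCV 4.12 (cv2) and the standard library are available. Lean on these libraries where they do the work, as an engineer would, in place of code of your own. Each camera call takes 0.05 s, during which the arm holds its last target. There are 200 camera calls.

### The job

Eject the thicker of the two battery packs from the sloping charging dock: press down the release button beside it with one fingertip while the other finger stands across its path, so that the pack pops out of its seat, slides a little way down its bay and is trapped on the dock by that finger. Finish while holding it like this, with the button still pressed and the pack resting still against the finger. Do not lift the pack or let it slide off, leave the thinner pack seated and do not disturb the things around.

Things in the scene. Friction and masses are not known exactly. Their poses are not given: they have to be found in the camera images.
- dock: white two-bay charging dock fixed to the desk, 190 x 190 mm, rear edge 95 mm high; the deck slopes down 14 degrees to its front (-x, roughly towards the robot) and ends 72 mm before the origin. Origin on the desk; x to the rear, y to its left, z up. Bays 42 mm wide between rails 8 mm high, centred at y = +28 (left) and -28 mm (right). Release buttons outside the bays, in collars up to 39 mm above the desk.
- deck (a point): point on the deck between the bays, 34 mm above the dock's origin: x up the slope to the rear, y left, z square to the deck. A seated pack has its origin at x = +40 mm, y = +-28 mm, z = 0 here, its front face at x = +5 mm, held by a latch tooth 6 mm proud of the deck.
- thick_pack: the pack to eject: black battery pack 70 mm long (x), 38 mm wide, 32 mm thick, about 170 g, in the left or the right bay. Origin at the centre of its underside; x points up the slope, z square to the deck.
- thin_pack: the pack to leave seated, in the other bay: same black, 70 x 38 mm but only 16 mm thick. Origin and axes alike.
- release_left (a joint): travel of the left button, m: 0 up, 0.010 fully down, vertical; 1.8 N to start, 5.3 N fully down. It sinks the tooth of its bay, which lets go at about 0.007, and springs back when let go: keep it down while the pack lies over the tooth. A spring (1.2 N, over 30 mm) then pops the pack out at once, and it slides off the slippery deck unless something stands in its way.
- release_right (a joint): the same for the right button.
- release_left_top (a point): centre of the top of the left button, a flat black pad 32 mm (dock x) by 24 mm (dock y), 52 mm above the desk when up, 42 mm when down; at x = -25, y = +76 mm in the dock's frame, 48 mm left of the middle of the left bay, where the deck is 28 mm above the desk. A finger level with the pressed button's top stands 14 mm above that deck, clear of the rails and in the thick pack's path.
- release_right_top (a point): the same for the right button, at y = -76 mm in the dock's frame.
- clipper: bystander: yellow and black clipper 58 x 191 x 50 mm lying to the left of the dock; origin at the centre of its underside
- small_vial: bystander: amber vial with white cap, 34 mm wide, 64 mm high, standing to the left of or behind the dock; origin at the centre of its underside
- clear_vial: bystander: clear vial with grey-blue cap, 30 mm wide, 58 mm high, standing to the left of or behind the dock; origin at the centre of its underside
- tape_roll: bystander: flat roll of tape, 103 mm wide, 25 mm high, lying in front of the dock; origin at the centre of its underside
There are look-alikes about, which are no part of the job. What is shaped like the thick_pack but green is not meant.

How it is judged:
By the outcome, as a careful person would: the job done as asked, in the order asked, and still so for the second after the job is handed in, while the arm keeps its last pose, push and grip.
It also fails if it takes over 32 s, if anything falls off the work surface, if the arm or the gripper's body presses on something with over 40 N, if the wrist force passes 120 N, or if a joint passes its speed limit or range.

## Working session

There is one attempt and no reset: what is moved stays moved. The work goes in short steps, Python scripts to look and compute and a tool call to move; the robot and the scene stay as the last step left them, time stands still between calls to the robot, and variables do not carry over. Pictures are saved under pics/ and viewed, at most 10 in all, crops included, and the job is handed in when it is done.

Besides the shell and the picture viewer there is one more tool, called after "Request:" as name(argument=value, ...) on one line, values as JSON. move_arm: Moves the arm, as the interface text tells. Its arguments: {"type":"object","properties":{"deltas":{"type":"array"},"grip_force":{"type":"number"}},"required":["deltas"]}

```bash
mkdir -p pics; python3 - <<'E'
from station import robot, imaging, nets
import cv2, numpy as np
s=robot.get_state(); print(s['time_s'],s['eef_pos'],s['ee_rot'],s['opening'])
for c in ['scene','top']:
    im=imaging.snapshot(c); cv2.imwrite(f'pics/{c}0.png',im)
    P=imaging.camera_params(c); print(c,np.round(P['world_from_camera'],3).tolist(),P['intrinsics'])
    for n in ['thick_pack','thin_pack','dock','deck','release_left_top','release_right_top']:
        for r in nets.mark_of(n,c)[:3]: print(n,np.round(r['position'],1),round(r['confidence'],2))
E
```

```text
0.0 [ 0.27766509 -0.55928007  0.23544539] [ 3.13935982e+00 -1.17343425e-04 -2.68098383e+00] 0.08728584522792696
scene [[-0.827, 0.416, -0.377, 0.169], [-0.562, -0.6, 0.57, 0.855], [0.011, 0.683, 0.73, 0.701], [0.0, 0.0, 0.0, 1.0]] [[432.94737187   0.         251.83120789]
 [  0.         432.94737187 190.19476017]
 [  0.           0.           1.        ]]
thick_pack [362.8 181.5] 0.86
thick_pack [283.7 335.8] 0.73
thick_pack [251.  177.7] 0.65
thin_pack [257.1 164.2] 0.97
dock [267.7 189.7] 0.79
deck [269.7 178.7] 0.72
release_left_top [271.2 197. ] 0.56
release_right_top [290.6 153.3] 0.77
top [[-0.015, 0.989, -0.147, 0.322], [-1.0, -0.017, -0.008, 0.365], [-0.01, 0.147, 0.989, 1.086], [0.0, 0.0, 0.0, 1.0]] [[435.44482402   0.         257.95685457]
 [  0.         435.44482402 194.72014964]
 [  0.           0.           1.        ]]
thick_pack [349.2 248.2] 0.84
thick_pack [185.6 268.3] 0.76
thick_pack [281.1 171.6] 0.72
thin_pack [297.6 162.8] 0.62
dock [293.  184.7] 0.75
deck [295.5 185.2] 0.94
release_left_top [265.  197.4] 0.51
release_right_top [328.9 181.9] 0.65
release_right_top [296.7 185.3] 0.47
```

View pics/top0.png

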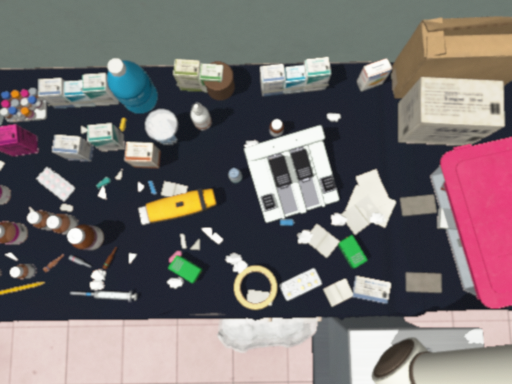

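View pics/scene0.png

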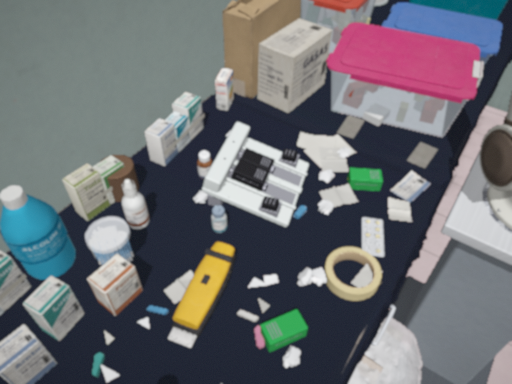

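The top view shows two green look-alikes at (185,268) and (353,251). The black packs in the dock are at about (281,171) in the left bay and (303,165) in the right bay. I'll crop in closer to see which is thicker.

```bash
python3 - <<'E'
import cv2, numpy as np
a=cv2.imread('pics/top0.png')[115:230,235:350]; b=cv2.imread('pics/scene0.png')[115:230,195:320]
a=cv2.resize(a,(400,400),interpolation=cv2.INTER_CUBIC); b=cv2.resize(b,(400,368),interpolation=cv2.INTER_CUBIC)
b=cv2.copyMakeBorder(b,0,32,0,0,cv2.BORDER_CONSTANT)
cv2.imwrite('pics/crop0.png',np.clip(np.hstack([a,b]).astype(float)*1.3,0,255).astype('uint8'))
E
```

```text
(no output)
```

View pics/crop0.png

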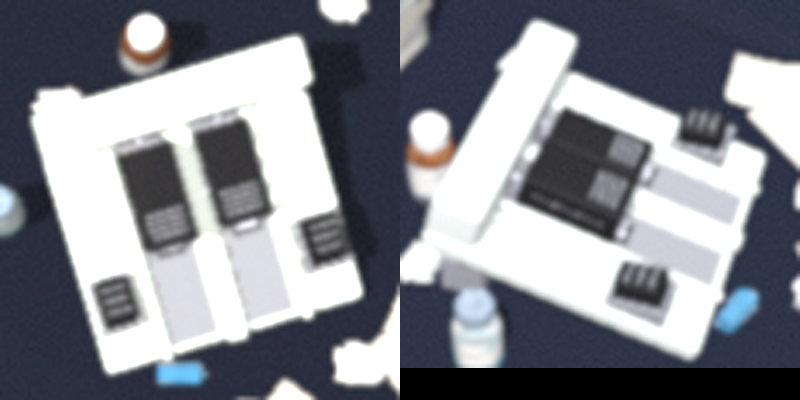

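The left pack looks thicker: in the scene view its tall side is visible and it hides the gap between the packs. I'll fit the dock pose and test both hypotheses numerically.

```bash
cat > h.py <<'E'
from station import robot, imaging, nets
import cv2, numpy as np
from scipy.optimize import least_squares
def proj(c,p,P=None):
    P=P or imaging.camera_params(c); T=np.linalg.inv(P['world_from_camera'])
    q=(T[:3,:3]@np.atleast_2d(p).T).T+T[:3,3]; q=q*[1,-1,-1]; u=q@np.array(P['intrinsics']).T
    return u[:,:2]/u[:,2:]
def world(d,p):
    c,s=np.cos(d[2]),np.sin(d[2]); return np.atleast_2d(p)@np.array([[c,s,0],[-s,c,0],[0,0,1]])+[d[0],d[1],0]
A=np.radians(14)
def deck(p):
    p=np.atleast_2d(p); return np.c_[p[:,0]*np.cos(A)-p[:,2]*np.sin(A),p[:,1],.034+p[:,0]*np.sin(A)+p[:,2]*np.cos(A)]
E
python3 - <<'E'
from h import *
M=[[-.025,.076,.052],[-.025,-.076,.052],[-.072,.095,.016],[-.072,-.095,.016]]
ob={'top':[[268.6,201.8],[328.7,183.4],[266,222],[339.1,200.4]],'scene':[[270,202.5],[290,154.7],[287.2,226.6],[309.1,163.4]]}
Ps={c:imaging.camera_params(c) for c in ob}
f=lambda d:np.concatenate([(proj(c,world(d,M),Ps[c])-ob[c]).ravel() for c in ob])
r=least_squares(f,[.4,.3,.2],loss='soft_l1'); d=r.x; print(d,np.degrees(d[2])); print(np.round(f(d).reshape(-1,2),1).tolist())
np.save('d.npy',d)
# overlay both hypotheses
for c in ob:
    im=cv2.imread(f'pics/{c}0.png'); out=[]
    off=(235,115) if c=='top' else (195,115)
    for tl,tr in [(.032,.016),(.016,.032)]:
        v=cv2.resize(im[off[1]:off[1]+115,off[0]:off[0]+115],(400,400),interpolation=cv2.INTER_CUBIC)
        for y,t,col in [(.028,tl,(0,0,255)),(-.028,tr,(0,255,0))]:
            for z in (0,t):
                q=proj(c,world(d,deck([[x,y+s,z] for x,s in [(.005,.019),(.005,-.019),(.075,-.019),(.075,.019)]])),Ps[c])
                cv2.polylines(v,[np.int32((q-off)*400/115)],True,col,1)
        q=proj(c,world(d,M),Ps[c])
        for u in (q-off)*400/115: cv2.circle(v,tuple(int(k) for k in u),4,(255,0,255),1)
        out.append(v)
    cv2.imwrite(f'pics/hyp_{c}.png',np.hstack(out))
E
```

```text
[0.50425095 0.28440279 0.27637063] 15.834870872185835
[[-1.1, -0.5], [-0.8, -0.1], [-0.5, 1.6], [-0.1, 1.1], [-0.4, -2.0], [-0.9, -2.1], [1.2, -2.0], [0.7, 0.1]]
```

View pics/hyp_scene.png

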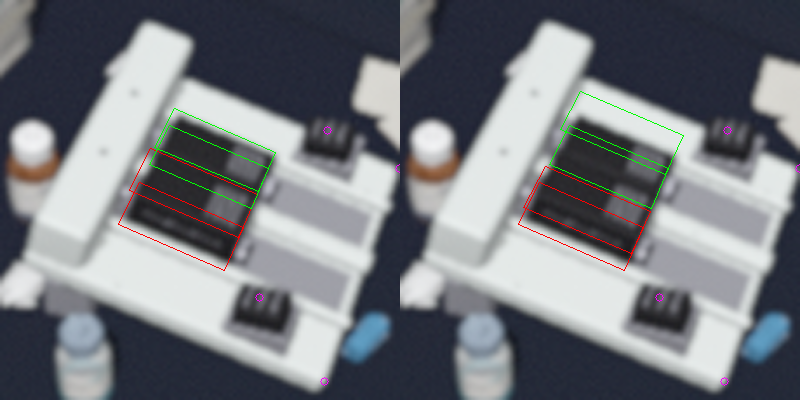

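The left-thick hypothesis (left panel) matches the image: red encloses the tall front pack. So the thick pack is in the left bay, at top-view pixel (281,171), and I'll use the left button. The next move goes above the bin to a hover point for a wrist view.

Request:
move_arm(deltas=[{"dz": 60, "grip": 37}, {"dz": 120}, {"dz": 160, "dx": 10, "dy": 40}, {"dz": 160, "dx": 20, "dy": 95}, {"dz": 160, "dx": 35, "dy": 150}, {"dz": 160, "dx": 45, "dy": 205}, {"dz": 160, "dx": 55, "dy": 260}, {"dz": 160, "dx": 70, "dy": 315}, {"dz": 160, "dx": 80, "dy": 370}, {"dz": 160, "dx": 90, "dy": 425}, {"dz": 160, "dx": 100, "dy": 480}, {"dz": 160, "dx": 115, "dy": 535}, {"dz": 160, "dx": 125, "dy": 590}, {"dz": 160, "dx": 135, "dy": 645, "az": -3}, {"dz": 140, "dx": 150, "dy": 700, "az": -6}, {"dz": 110, "dx": 160, "dy": 755, "az": -10}, {"dz": 80, "dx": 160, "dy": 810, "az": -10.6}, {"dz": 60, "dx": 160, "dy": 860, "az": -10.6}, {"dz": 60, "dx": 160, "dy": 860, "az": -10.6}, {"dz": 60, "dx": 160, "dy": 860, "az": -10.6}])

```text
validation failed for argument at $.de...
```

```bash
python3 - <<'E'
from h import *
d=np.load('d.npy')
s=robot.get_state(); print(s['time_s'],s['eef_pos'],np.degrees(s['ee_rot']),s['opening'],s['force'])
P=imaging.camera_params('wrist'); im=imaging.snapshot('wrist'); cv2.imwrite('pics/w0.png',im)
M=[[-.025,.076,.052],[-.025,-.076,.052],[-.072,.095,.016],[-.072,-.095,.016]]
print(np.round(proj('wrist',world(d,M),P),1).tolist())
for n in ['release_left_top','release_right_top','thick_pack','thin_pack','deck']:
    for r in nets.mark_of(n,'wrist')[:2]: print(n,np.round(r['position'],1),round(r['confidence'],2))
E
```

```text
0.7 [ 0.27796101 -0.55979895  0.23659467] [-1.79993448e+02  1.55631132e-03 -1.53598108e+02] 0.08751194401699484 [0.51903437 0.63790393 0.12666609]
[[663.2, 481.4], [585.8, 471.3], [661.7, 442.5], [568.5, 429.5]]
```

View pics/w0.png

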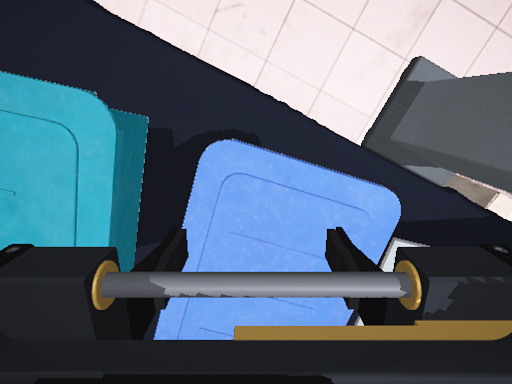

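The move was refused, so the arm hasn't moved; this picture is still of the bins at the start pose. I'll retry with every key given in each row.

Request:
move_arm(deltas=[{"dx": 0, "dy": 0, "dz": 60, "ax": 0, "ay": 0, "az": 0, "grip": 37}, {"dx": 0, "dy": 0, "dz": 120, "ax": 0, "ay": 0, "az": 0, "grip": 37}, {"dx": 10, "dy": 40, "dz": 160, "ax": 0, "ay": 0, "az": 0, "grip": 37}, {"dx": 20, "dy": 95, "dz": 160, "ax": 0, "ay": 0, "az": 0, "grip": 37}, {"dx": 35, "dy": 150, "dz": 160, "ax": 0, "ay": 0, "az": 0, "grip": 37}, {"dx": 45, "dy": 205, "dz": 160, "ax": 0, "ay": 0, "az": 0, "grip": 37}, {"dx": 55, "dy": 260, "dz": 160, "ax": 0, "ay": 0, "az": 0, "grip": 37}, {"dx": 70, "dy": 315, "dz": 160, "ax": 0, "ay": 0, "az": 0, "grip": 37}, {"dx": 80, "dy": 370, "dz": 160, "ax": 0, "ay": 0, "az": 0, "grip": 37}, {"dx": 90, "dy": 425, "dz": 160, "ax": 0, "ay": 0, "az": 0, "grip": 37}, {"dx": 100, "dy": 480, "dz": 160, "ax": 0, "ay": 0, "az": 0, "grip": 37}, {"dx": 115, "dy": 535, "dz": 160, "ax": 0, "ay": 0, "az": 0, "grip": 37}, {"dx": 125, "dy": 590, "dz": 160, "ax": 0, "ay": 0, "az": 0, "grip": 37}, {"dx": 135, "dy": 645, "dz": 160, "ax": 0, "ay": 0, "az": -3, "grip": 37}, {"dx": 150, "dy": 700, "dz": 140, "ax": 0, "ay": 0, "az": -6, "grip": 37}, {"dx": 160, "dy": 755, "dz": 110, "ax": 0, "ay": 0, "az": -10, "grip": 37}, {"dx": 160, "dy": 810, "dz": 80, "ax": 0, "ay": 0, "az": -10.6, "grip": 37}, {"dx": 160, "dy": 860, "dz": 60, "ax": 0, "ay": 0, "az": -10.6, "grip": 37}, {"dx": 160, "dy": 860, "dz": 60, "ax": 0, "ay": 0, "az": -10.6, "grip": 37}])

```text
time_s: 3.38
eef_pos: [0.437, 0.3024, 0.2937]
ee_rot: [-3.139, -0.004, -2.863]
force: [0.0, 0.2, -0.2]
opening: 0.0374
grasp_force: 0.0
```

```bash
python3 - <<'E'
from h import *
d=np.load('d.npy')
s=robot.get_state(); print(s['time_s'],s['eef_pos'],np.degrees(s['ee_rot']),s['opening'])
P=imaging.camera_params('wrist'); im=imaging.snapshot('wrist')
M=[[-.025,.076,.052],[-.025,-.076,.052],[-.072,.095,.016],[-.072,-.095,.016]]
q=proj('wrist',world(d,M),P); print(np.round(q,1).tolist())
for n in ['release_left_top','release_right_top','thick_pack','thin_pack','deck']:
    for r in nets.mark_of(n,'wrist')[:2]: print(n,np.round(r['position'],1),round(r['confidence'],2))
for u in q: cv2.circle(im,tuple(int(k) for k in u),5,(255,0,255),1)
cv2.imwrite('pics/w1.png',im)
np.savez('w1.npz',T=P['world_from_camera'],K=P['intrinsics'])
E
```

```text
3.375 [0.43701074 0.30243392 0.2936517 ] [-179.8567461    -0.25724657 -164.0092164 ] 0.03737798004442361
[[284.4, 190.1], [177.4, 189.6], [296.0, 152.9], [168.5, 152.4]]
release_left_top [285.6 191.4] 0.59
release_right_top [178.3 188.4] 0.97
thick_pack [169.5  63.6] 0.91
thick_pack [254.9 227.2] 0.88
thin_pack [213.3 228.6] 0.79
deck [232.  201.3] 0.62
```

View pics/w1.png

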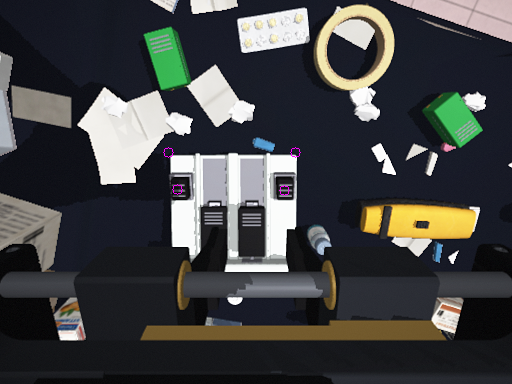

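The wrist view shows the dock with the left button at about (285,188), left pack at (252,230) and right pack at (213,230). The predictions agree to within 2–3 px (about 4 mm). I'll go lower for one closer check.

Request:
move_arm(deltas=[{"dx": 15, "dy": 12, "dz": -50, "ax": 0, "ay": 0, "az": 0, "grip": 37}, {"dx": 29, "dy": 25, "dz": -100, "ax": 0, "ay": 0, "az": 0, "grip": 37}, {"dx": 29, "dy": 25, "dz": -150, "ax": 0, "ay": 0, "az": 0, "grip": 37}, {"dx": 29, "dy": 25, "dz": -170, "ax": 0, "ay": 0, "az": 0, "grip": 37}, {"dx": 29, "dy": 25, "dz": -170, "ax": 0, "ay": 0, "az": 0, "grip": 37}])

```text
time_s: 4.3
eef_pos: [0.4667, 0.3239, 0.1256]
ee_rot: [-3.14, -0.002, -2.867]
force: [0.3, -0.1, 0.6]
opening: 0.0371
grasp_force: 0.0
```

```bash
python3 - <<'E'
from h import *
d=np.load('d.npy')
s=robot.get_state(); print(s['time_s'],s['eef_pos'],np.degrees(s['ee_rot']),s['opening'])
P=imaging.camera_params('wrist'); im=imaging.snapshot('wrist')
M=[[-.025,.076,.052],[-.025,-.076,.052],[-.072,.095,.016],[-.072,-.095,.016]]
q=proj('wrist',world(d,M),P); print(np.round(q,1).tolist())
for n in ['release_left_top','release_right_top']:
    for r in nets.mark_of(n,'wrist')[:2]: print(n,np.round(r['position'],1),round(r['confidence'],2))
# fingertips (inner pad edges) and the button pad outline
R=cv2.Rodrigues(np.array([0,0,0.]))[0]
from scipy.spatial.transform import Rotation as Ro
Rt=Ro.from_euler('xyz',s['ee_rot']).as_matrix(); tip=lambda y:s['eef_pos']+Rt@[0,y,.014]
ft=[tip(y) for y in(-.034,-.0187,.0187,.034)]; print('tips',np.round(proj('wrist',ft,P),1).tolist())
c,sn=np.cos(d[2]),np.sin(d[2]); print('tips dock',[np.round(np.array([[c,sn],[-sn,c]])@(f[:2]-d[:2])*1000,1).tolist()+[round(f[2]*1000,1)] for f in ft])
for u in q: cv2.circle(im,tuple(int(k) for k in u),5,(255,0,255),1)
pad=world(d,[[-.041,.064,.052],[-.041,.088,.052],[-.009,.088,.052],[-.009,.064,.052]])
cv2.polylines(im,[np.int32(proj('wrist',pad,P))],True,(0,255,0),1)
cv2.imwrite('pics/w2.png',im)
E
```

```text
4.3 [0.46671051 0.32387308 0.12561659] [-1.79905541e+02 -1.35478201e-01 -1.64268699e+02] 0.037106016611353335
[[289.3, 209.1], [105.4, 209.1], [307.9, 145.7], [95.9, 145.7]]
release_left_top [290.7 207.8] 0.91
release_right_top [105.8 206.5] 0.76
tips [[201.2, 242.3], [225.5, 242.4], [285.1, 242.4], [309.5, 242.4]]
tips dock [[-25.4, 14.2, np.float64(111.7)], [-25.4, 29.5, np.float64(111.6)], [-25.3, 66.9, np.float64(111.6)], [-25.3, 82.2, np.float64(111.6)]]
```

View pics/w2.png

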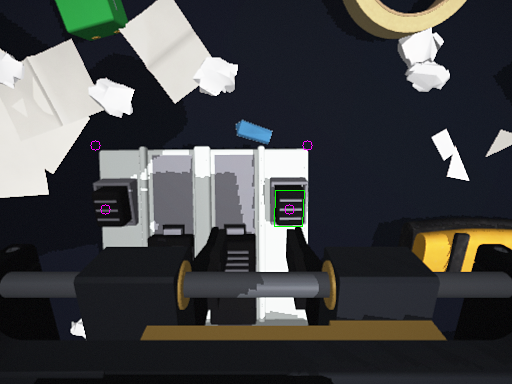

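The left button pad at (290,208) matches the predicted outline to within about 1–2 mm, and the tips are nearly in place. I'll shift about 3 mm left and lower to just above the button.

Request:
move_arm(deltas=[{"dx": -2, "dy": 3, "dz": -25, "ax": 0, "ay": 0, "az": 0, "grip": 37}, {"dx": -2, "dy": 3, "dz": -48, "ax": 0, "ay": 0, "az": 0, "grip": 37}, {"dx": -2, "dy": 3, "dz": -56, "ax": 0, "ay": 0, "az": 0, "grip": 37}, {"dx": -2, "dy": 3, "dz": -56, "ax": 0, "ay": 0, "az": 0, "grip": 37}, {"dx": -2, "dy": 3, "dz": -56, "ax": 0, "ay": 0, "az": 0, "grip": 37}])

```text
time_s: 5.08
eef_pos: [0.4656, 0.3289, 0.0719]
ee_rot: [3.14, 0.002, -2.866]
force: [-0.7, -0.2, 0.8]
opening: 0.0368
grasp_force: 0.0
```

Request:
move_arm(deltas=[{"dx": 0, "dy": 0, "dz": -5, "ax": 0, "ay": 0, "az": 0, "grip": 37}, {"dx": 0, "dy": 0, "dz": -10, "ax": 0, "ay": 0, "az": 0, "grip": 37}, {"dx": 0, "dy": 0, "dz": -14, "ax": 0, "ay": 0, "az": 0, "grip": 37}, {"dx": 0, "dy": 0, "dz": -14, "ax": 0, "ay": 0, "az": 0, "grip": 37}, {"dx": 0, "dy": 0, "dz": -14, "ax": 0, "ay": 0, "az": 0, "grip": 37}])

```text
time_s: 5.7
eef_pos: [0.4654, 0.3288, 0.057]
ee_rot: [3.141, 0.002, -2.866]
force: [-0.0, 1.4, 5.2]
opening: 0.0368
grasp_force: 3.3
```

```bash
python3 - <<'E'
from h import *
s=robot.get_state(); print(s['time_s'],s['eef_pos'],s['force'],s['torque'],s['opening'])
w=imaging.snapshot('wrist'); t=imaging.snapshot('scene')
for i in range(4): imaging.snapshot('top'); s=robot.get_state(); print(s['eef_pos'][2],s['force'])
t=cv2.resize(t[115:235,190:320],(416,384),interpolation=cv2.INTER_CUBIC)
cv2.imwrite('pics/p1.png',np.hstack([cv2.resize(w[130:280,80:340],(384,222)),t[:222]]) if 0 else np.hstack([w[:,60:440],t]))
E
```

```text
5.7 [0.46541641 0.32883664 0.05699653] [-0.02251276  1.37858893  5.23909899] [ 0.39293907  0.04567832 -0.08097408] 0.03679383732170153
0.05695725702311416 [-0.38112721  1.24546068  5.02809641]
0.056940891340591576 [-0.44977524  1.22384968  4.738791  ]
0.05696489312162695 [-0.0749936   2.02009709  5.66922493]
0.05692470314219219 [-0.25828681  1.92013991  4.38333538]
```

View pics/p1.png

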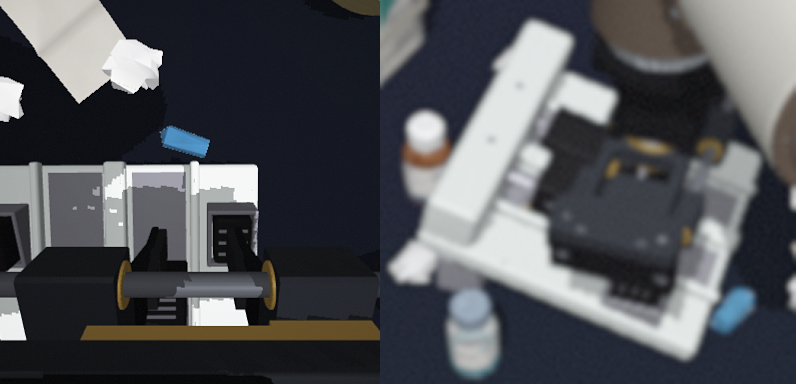

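The button is pressed, with about 5 N and the tip at roughly 43 mm. In the scene crop a gap has opened behind the left pack, near (520,175), so it has popped. I'll press 1.5 mm more for margin and check the pack's position with an overlay.

Request:
move_arm(deltas=[{"dx": 0, "dy": 0, "dz": -1.5, "ax": 0, "ay": 0, "az": 0, "grip": 37}, {"dx": 0, "dy": 0, "dz": -1.5, "ax": 0, "ay": 0, "az": 0, "grip": 37}, {"dx": 0, "dy": 0, "dz": -1.5, "ax": 0, "ay": 0, "az": 0, "grip": 37}, {"dx": 0, "dy": 0, "dz": -1.5, "ax": 0, "ay": 0, "az": 0, "grip": 37}])

```text
time_s: 6.5
eef_pos: [0.4654, 0.3288, 0.0562]
ee_rot: [3.141, 0.002, -2.865]
force: [-1.1, 0.2, 9.3]
opening: 0.0369
grasp_force: 5.3
```

```bash
python3 - <<'E'
from h import *
d=np.load('d.npy')
s=robot.get_state(); print(s['time_s'],s['eef_pos'],s['force'],s['opening'])
a=imaging.snapshot('scene'); b=imaging.snapshot('scene'); print('motion',cv2.absdiff(a,b)[115:235,190:320].mean())
v0=cv2.imread('pics/scene0.png'); out=[]
off=np.array((190,115)); k=3.2
for im,f in ((v0,.005),(b,-.0165)):
    v=cv2.resize(im[115:235,190:315],None,fx=k,fy=k,interpolation=cv2.INTER_CUBIC)
    for z in (0,.032):
        q=proj('scene',world(d,deck([[x,.028+y,z] for x,y in [(f,.019),(f,-.019),(f+.07,-.019),(f+.07,.019)]])))+[.5,-2]
        cv2.polylines(v,[np.int32((q-off)*k)],True,(0,0,255),1)
    out.append(v)
cv2.imwrite('pics/p2.png',np.hstack(out))
E
```

```text
6.5 [0.46540478 0.32884282 0.05617485] [-1.13987761  0.18338036  9.32224811] 0.03692736925156038
motion 0.9994444444444445
```

View pics/p2.png

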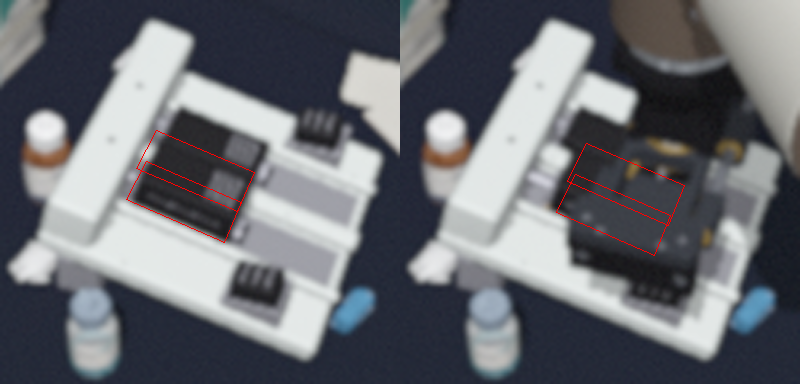

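The pack's rear end (right panel, about (565,190)) sits at the predicted trapped position. The button is fully down (force has risen to 9 N), the thin pack is unmoved, and two successive pictures barely differ, so nothing is moving.

```bash
python3 -c "
from station import robot
print(robot.sign_off())"
```

```text
the job is handed in; nothing more can be done
None
```

I ejected the thick pack from the left bay and handed the job in at about 6.6 s: the pack is trapped against the finger with the left button held fully down, and the thin pack is still seated.

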